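# Start the flange nut on the citrus press stud

## Robot

A 6-joint arm with a two-finger parallel gripper is mounted at the origin on a cart in front of the work surface, level with it; the furniture and walls round the work are solid. World frame = base frame: x ahead of the robot, y to its left, z up, the work surface at z = 0. Lengths are in m, angles in rad, forces in N, time in s.
With the tool pointing down it reaches from about 0.35 to 0.975 m from the base axis. Payload 4.9 kg.
Tool frame: the origin (TCP) lies at the very end of the fingers, on their centre line; the grasp point (between the pads) lies 19 mm behind it; z points along the fingers, y is the line along which they close (so a half turn about z gives the same grasp; the last joint's range is limited). The gripper opens to 85 mm and grips with 20 to 120 N. Pads are 22 mm wide; open, the fingers measure 114 mm over their backs; the gripper's body (76 mm by 85 mm) begins 54 mm behind the grasp point. The pads swing forward as they close: fully open they stand 13 mm farther back than shut.
Start: joints at [-1.346, 0.053, 1.613, -0, 1.476, -0.119], TCP at [0.211, -0.588, 0.231] pointing down, gripper open.
Joint ranges: [-3.01, 3.01], [-1.01, 2.22], [0.06, 2.58], [-1.02, 4.17], [0.09, 2.62], [-3.14, 3.14]. Speed limits (rad/s): [2.57, 2.57, 3.14, 3.14, 3.14, 3.14].

## Interface

Orientations are given as a rotation vector (axis times angle).
In Python, from station import get_obs, get_image, finish_job gives the robot as it stands. The module is installed in compiled form; this text tells all that it offers.
- The arm moves only by the tool carry_out, never from a script. Its argument "rows" is a list of rows, each a list of 7 numbers: the turn, a rotation vector about the tool's x, y, z as a fraction of full scale, then the shift along the tool's x, y, z as a fraction of full scale, then the closure, from -1 (fully open) to 1 (shut). A call has 1 to 5 rows; each row is the pose to reach, as a shift and turn from the pose commanded when the call began, along the tool's axes at that moment, turning the shorter way round; what a row does not reach only later rows make up. Full scale, the value 1, is 300 mm for a shift and pi rad for a turn. A row lasts 1/10 s, in which the tool goes at most 50 mm and 8.59 degrees, less where a joint would pass 70% of its speed; a pose out of reach is approached as far as the arm can. A call with a number of a shift or a turn outside -1 to 1 is refused whole. A call with a gripper value outside its range is refused whole. The fingers move at their own pace and stop on an object; "force" is the grip in N (left out, the last holds). Time passes only in rows, so rows that repeat a pose let the fingers close. It gives the time, the measured TCP pose, the force, the opening and the grip force at its end, in the units of the state.
- get_obs(): the state, without advancing time (a new reading comes with each control period).
- get_image(name): name is "side" or "top" or "wrist"; returns a dict with "img" (384x512x3 uint8, blue, green, red), "mtx" (3x3 intrinsics, pixels), "R" (3x3) and "t" (3): a world point X has camera coordinates R X + t. Camera axes: x right, y down, z forward; pixel columns grow to the right and rows downward; lengths in m; the calibration is good to about 2 mm. A picture is of the moment at which its call begins. There is no depth.
- finish_job(): hands the job in; it is judged then, once.
The state is a dict: "t": time; "q": joint angles; "dq": joint speeds; "effort": joint torques, N m; "tool_pos": TCP position; "tool_rot": TCP orientation; "contact_force": force on the tool from outside, world axes, zero at the start; "wrist_torque": the same for the moment, N m; "opening": finger opening in m; "grip_force": force on a finger pad.
Only numpy, scipy, OpenCV 4.12 (cv2) and the standard library are available. Lean on these libraries where they do the work, as an engineer would, in place of code of your own. Each camera call takes 0.05 s, during which the arm holds its last target. There are 200 camera calls.

## Task

Fit the brass flange nut, flange down, on the threaded stud of the citrus press: set it gently over the stud with its red mark towards the bowl, back it off anticlockwise with a light hand until it drops into the thread, then run it down clockwise until its flange sits fully home on the base plate, without tightening it, and let go. Never force it: do not press hard, do not twist the stud round in its seat, and leave the glass, the bar measure and the red-lidded jar where they stand.

Things in the scene. Friction and masses are not known exactly. Their poses are not given: they have to be found in the camera images.
- nut_center (a point): Centre of the loose brass flange nut (160 to 260 g), on its axis, 20 mm above its underside. It starts lying flange down on the worktop. 40 mm tall; round flange 65 mm wide, 6 mm thick; above it a hexagon 46 mm across flats up to the top. z: the nut's axis, up; x stands square on the flat with the red mark (flats every 60 degrees).
- nut_mark (a point): The red mark on the flange, 27 mm out from the nut's axis along the nut's x, 6 mm above its underside; a red stripe runs on up that flat. Inside, the bore is 34 mm wide and open right through; three short thread lugs 120 degrees apart stand in it, tips on a 23 mm circle, undersides 8 mm above the nut's underside.
- press: Citrus press, fixed to the worktop: white base plate 226 x 104 mm, 12 mm thick, with a steel bowl and yellow reamer (96 mm wide, to 51 mm above the worktop) at one end, the stud near the other. Origin on the stud's axis at worktop level; z up; x along the plate to the bowl, whose axis is 115 mm away. The plate reaches from x = -55 to +171 mm.
- stud_foot (a point): Point on the stud's axis on the top face of the base plate, 12 mm above the worktop. The nut is home when its flange lies on the plate, its centre 20 mm above this point.
- stud_top (a point): Tip of the upright steel stud, on its axis, 31 mm above the base plate. Plain pilot end 20 mm thick and 13 mm high, its upper 7 mm coned to 9 mm; below it the thread, 31 mm over its ridges. Right-hand thread: the nut goes down 19.8 mm a turn, clockwise seen from above.
- stud_crown (a point): Point on the stud's axis at the flat crown on top of the thread, 18 mm above the plate; the nut's lugs first rest here (nut's underside 10 mm above the plate). Three thread openings lie somewhere round the crown, each time elsewhere: no listed axis shows where. Beside each is a stop 4 mm higher than the crown; set on with the mark to the bowl, the lugs clear the stops.
- stud_dropped (a point): Point on the stud's axis level with the nut's lugs once dropped in, 12.5 mm above the plate. From mark-to-bowl, backed off (anticlockwise from above) under light pressure, the lugs reach the openings after 10 to 70 degrees and drop about 6 mm; 16 degrees on a wall bars further backing off. On the crown, clockwise turning soon runs hard on the stops.
- stud_twist (a joint): How far the stud has been twisted in its seat, rad, anticlockwise positive, 0 at the start; a torque over about 0.5 N m makes it slip round, and it must stay within 0.12 rad. From the drop, 70 to 85 degrees clockwise, following the nut down, bring the flange onto the plate; some 38 degrees more and the thread is tight.
- glass: Empty clear tumbler, 80 mm wide, 88 mm tall, a bystander; origin under its centre.
- jigger: Steel double-cone bar measure, 45 mm wide, 96 mm tall, a bystander; origin under its centre.
- jar: Glass jar with a red lid, 66 mm wide, 100 mm tall, a bystander; origin under its centre.
Mind the look-alikes: they are no part of the job. Leave any purple look-alike of the part that bears nut_center alone.

How it is judged:
On the way, in this order (a step that is already met when the one before it is completed fails the run):
1. the nut is set on the crown of the stud, upright, its red mark towards the bowl within about 30 degrees (horizontal distance between nut_center and stud_foot below 0.005 m and z of nut_center in the frame of stud_foot below 0.0325 m and x of nut_mark in the frame of stud_foot above 0.0235 m and angle between nut_center's own z axis and vertical below 0.15 rad).
2. the nut has dropped into the thread (horizontal distance between nut_center and stud_foot below 0.004 m and z of nut_center in the frame of stud_foot below 0.0265 m and angle between nut_center's own z axis and vertical below 0.1 rad), for 0.1 s.
At the end, for the whole second after the job is handed in: The nut is released and at rest on the stud, upright within 0.05 rad, centred within 3 mm, run down so far that its flange is within 1.2 mm of the base plate; the stud is not twisted more than 0.12 rad in its seat (horizontal distance between nut_center and stud_foot below 0.003 m and z of nut_center in the frame of stud_foot below 0.0212 m and angle between nut_center's own z axis and vertical below 0.05 rad and linear speed of nut below 0.01 m/s and value of joint stud_twist between -0.12 and 0.12 rad); the robot touches nothing.
It fails at once if the stud was twisted round in its seat by more than 0.12 rad (value of joint stud_twist above 0.12 rad or value of joint stud_twist below -0.12 rad).
It fails at once if the nut or the hand bore on the press or its stud with more than 80 N in all (contact force between any of nut, the fingers and press above 80 N).
It fails at once if the glass, the bar measure or the jar was moved by more than 30 mm or knocked over (distance of any of glass, jigger, jar from where it was at the start of the episode above 0.03 m or angle between any of glass, jigger, jar's own z axis and vertical above 0.5 rad).
It also fails if it takes over 58 s, if anything falls off the work surface, if the arm or the gripper's body presses on something with over 40 N, if the wrist force passes 120 N, or if a joint passes its speed limit or range.

## Working session

There is one attempt and no reset: what is moved stays moved. The work goes in short steps, Python scripts to look and compute and a tool call to move; the robot and the scene stay as the last step left them, time stands still between calls to the robot, and variables do not carry over. Pictures are saved under pics/ and viewed, at most 10 in all, crops included, and the job is handed in when it is done.

Besides the shell and the picture viewer there is one more tool, called after "Request:" by a JSON object that holds its "method" and its "body". carry_out: Moves the arm, as the interface text tells. Shift numbers are shares of 300 mm and turn numbers shares of pi rad, none past 1 either way. Its arguments: {"type":"object","properties":{"rows":{"type":"array"},"force":{"type":"number"}},"required":["rows"]}

```bash
mkdir -p pics
cat > h.py <<'E'
import numpy as np,cv2,pickle
from station import *
from scipy.spatial.transform import Rotation as Ro
def grab(n):
    d=get_image(n); pickle.dump(d,open(f'{n}.pkl','wb')); return d
def cam(d): return np.array(d['mtx']),np.array(d['R']),np.array(d['t'])
def ray(d,u,v):
    K,R,t=cam(d); r=R.T@np.linalg.inv(K)@[u,v,1]; return -R.T@t, r/np.linalg.norm(r)
def plane(d,u,v,z):
    c,r=ray(d,u,v); return c+r*(z-c[2])/r[2]
def proj(d,X):
    K,R,t=cam(d); p=K@(R@np.array(X)+t); return p[:2]/p[2]
def tri(ob):
    A=np.zeros((3,3));b=np.zeros(3)
    for d,u,v in ob:
        c,r=ray(d,u,v);P=np.eye(3)-np.outer(r,r);A+=P;b+=P@c
    return np.linalg.solve(A,b)
def mask(d,lo,hi):
    return cv2.inRange(cv2.cvtColor(d['img'],cv2.COLOR_BGR2HSV),np.array(lo),np.array(hi))
def blobs(m,amin=20):
    n,l,s,c=cv2.connectedComponentsWithStats(m)
    return [(s[i].tolist(),c[i].round(1).tolist()) for i in range(1,n) if s[i][4]>=amin]
E
python3 - <<'E'
from h import *
for n in ['side','top','wrist']:
    d=grab(n); cv2.imwrite(f'pics/{n}0.png',d['img']); print(n,(-d['R'].T@d['t']).round(3))
im=[cv2.imread(f'pics/{n}0.png') for n in ['top','side']]
print(get_obs())
E
```

```text
side [-0.112  0.829  0.69 ]
top [ 0.362 -0.1    1.317]
wrist [ 0.286 -0.561  0.373]
{'t': 0.15, 'q': array([-1.34599859e+00,  5.31611371e-02,  1.61400905e+00, -1.63958670e-05,
        1.47599509e+00, -1.18981671e-01]), 'dq': array([ 6.48201860e-04, -2.91408803e-03, -2.90722852e-03, -8.56376281e-04,
       -3.00597480e-05,  9.41668715e-04]), 'effort': array([ 5.31921905e-04, -3.94241095e+01, -3.70721626e+01, -6.55493682e-05,
        4.74341810e-03,  1.11523556e-05]), 'tool_pos': array([ 0.21054989, -0.5879383 ,  0.23035458]), 'tool_rot': array([-3.09374910e+00, -5.37086133e-01,  1.56159175e-04]), 'contact_force': array([ 0.29384151, -0.01508498,  0.56328761]), 'wrist_torque': array([-0.03188323,  0.02292979, -0.03182199]), 'grip_force': 0.0, 'opening': 0.085542491817134}
```

View pics/top0.png

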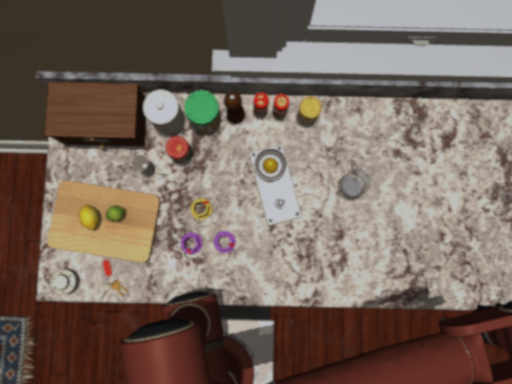

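View pics/side0.png

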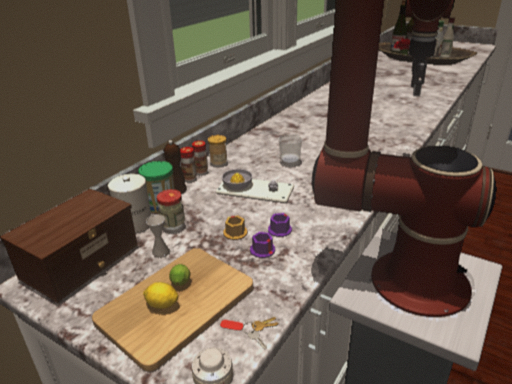

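The top view shows the brass nut at about (201,209), purple look-alikes at (191,243) and (225,242), the stud at (280,203), the bowl at (270,163), and the jar at (178,150). In the side view the nut is at (235,227) and the stud at (273,187).

Run:
```python
from h import *
T=pickle.load(open('top.pkl','rb'));S=pickle.load(open('side.pkl','rb'))
for n,d,(x0,y0,x1,y1) in [('top',T,(185,193,218,225)),('side',S,(215,208,255,245))]:
    for nm,lo,hi in [('brass',(14,110,60),(32,255,255)),('red',(0,140,80),(8,255,255))]:
        m=mask(d,lo,hi); k=np.zeros_like(m);k[y0:y1,x0:x1]=m[y0:y1,x0:x1]; print(n,nm,blobs(k,2))
for u,v,z in [(201,209,.02),(280,203,.043),(270,163,.04),(191,243,.02),(225,242,.02),(178,150,.1),(352,185,.05),(146,168,.05)]: print((u,v),plane(T,u,v,z).round(3))
print('nut tri',tri([(T,201,209),(S,235,227)]).round(4),'stud tri',tri([(T,280,203),(S,273,187)]).round(4))
a=cv2.resize(T['img'][140:260,180:310],None,fx=4,fy=4,interpolation=2);b=cv2.resize(S['img'][160:250,205:305],None,fx=4,fy=4,interpolation=2)
c=np.zeros((600,800,3),np.uint8);a=cv2.resize(a,(400,370));b=cv2.resize(b,(400,360));c=np.vstack([np.hstack([a,np.pad(b,((0,10),(0,0),(0,0)))])]);cv2.imwrite('pics/c1.png',c)
```

```text
top brass [([191, 198, 21, 21, 242], [200.9, 209.0])]
top red [([203, 201, 5, 3, 7], [205.1, 202.1])]
side brass [([223, 216, 24, 24, 416], [234.5, 228.0])]
side red [([232, 216, 2, 2, 3], [232.7, 216.7])]
(201, 209) [0.465 0.057 0.02 ]
(280, 203) [ 0.485 -0.171  0.043]
(270, 163) [ 0.601 -0.141  0.04 ]
(191, 243) [0.366 0.083 0.02 ]
(225, 242) [ 0.37  -0.015  0.02 ]
(178, 150) [0.621 0.117 0.1  ]
(352, 185) [ 0.54  -0.377  0.05 ]
(146, 168) [0.577 0.216 0.05 ]
nut tri [0.4658 0.0584 0.0143] stud tri [ 0.4874 -0.1729  0.0154]
```

View pics/c1.png

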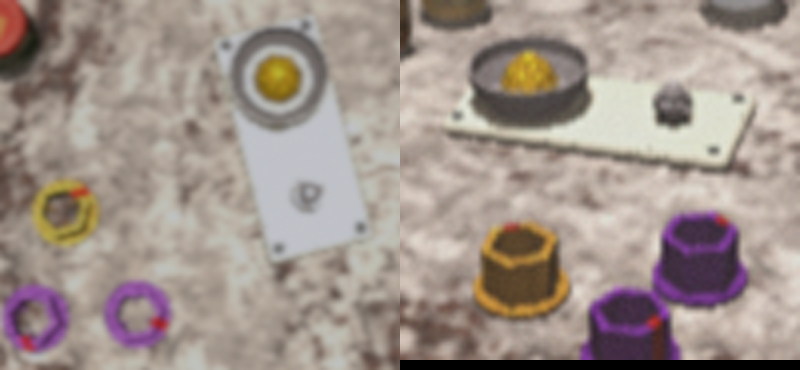

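The crop shows the red mark at the upper right of the nut, a yaw of about -30° in the world. The bowl lies at about +14° from the stud. I'll work out the moves next.

```bash
cat >> h.py <<'E'
def plan(pos,yawdeg):
    o=get_obs(); R=Ro.from_rotvec(o['tool_rot']); p=np.array(o['tool_pos'])
    x=R.as_matrix()[:,0]; y0=np.degrees(np.arctan2(x[1],x[0]))
    c,s=np.cos(np.radians(yawdeg)),np.sin(np.radians(yawdeg))
    G=Ro.from_matrix(np.array([[c,s,0],[s,-c,0],[0,0,-1]]))
    sh=R.inv().apply(np.array(pos)-p)/.3; tn=(R.inv()*G).as_rotvec()/np.pi
    print('now',p.round(4),'yaw',round(y0,2),'q6',round(o['q'][5],2),'| turn',tn.round(4),'shift',sh.round(4),'F',np.round(o['contact_force'],1),'M',np.round(o['wrist_torque'],2),'open',round(o['opening'],4),'t',round(o['t'],2))
E
python3 - <<'E'
from h import *
W=pickle.load(open('wrist.pkl','rb')); R=W['R']; print(R.T.round(3),W['mtx'])
print(plane(W,256,192,.03))
plan((.43,-.2,.2),14)
plan((.3475,-.394,.22),14)
E
```

```text
[[ 0.336 -0.896 -0.289]
 [-0.942 -0.321 -0.101]
 [-0.003  0.306 -0.952]] [[340.50903398   0.         259.79470762]
 [  0.         340.50903398 191.9446612 ]
 [  0.           0.           1.        ]]
[ 0.18086506 -0.59329373  0.03      ]
now [ 0.2105 -0.5879  0.2304] yaw 19.7 q6 -0.12 | turn [-0.0005 -0.      0.0317] shift [ 1.1245 -0.9708  0.1029] F [ 0.3 -0.   0.6] M [-0.03  0.02 -0.03] open 0.0855 t 0.15
now [ 0.2105 -0.5879  0.2304] yaw 19.7 q6 -0.12 | turn [-0.0005 -0.      0.0317] shift [ 0.6477 -0.4547  0.0353] F [ 0.3 -0.   0.6] M [-0.03  0.02 -0.03] open 0.0855 t 0.15
```

Request:
{"method": "carry_out", "body": {"rows": [[0, 0, 0.016, 0.69, -0.5, 0.05, -1], [0, 0, 0.032, 0.69, -0.5, 0.05, -1], [0, 0, 0.032, 0.69, -0.5, 0.05, -1], [0, 0, 0.032, 0.69, -0.5, 0.05, -1], [0, 0, 0.032, 0.69, -0.5, 0.05, -1]]}}

```text
t: 0.65
tool_pos: [0.3522, -0.3805, 0.2162]
tool_rot: [-3.118, -0.38, -0.0]
contact_force: [0.9, -0.6, 0.1]
opening: 0.0855
grip_force: 0.0
```

```bash
python3 -c "
from h import *
plan((.5,-.165,.2),14)"
```

```text
now [ 0.3522 -0.3805  0.2162] yaw 13.9 q6 0.36 | turn [-0.0001 -0.     -0.0005] shift [ 0.6509 -0.579   0.0542] F [ 0.9 -0.6  0.1] M [ 0.   -0.04 -0.05] open 0.0855 t 0.65
```

Request:
{"method": "carry_out", "body": {"rows": [[0, 0, 0, 0.65, -0.58, 0.05, -1], [0, 0, 0, 0.65, -0.58, 0.05, -1], [0, 0, 0, 0.65, -0.58, 0.05, -1], [0, 0, 0, 0.65, -0.58, 0.05, -1], [0, 0, 0, 0.65, -0.58, 0.05, -1]]}}

```text
t: 1.15
tool_pos: [0.4929, -0.1743, 0.2021]
tool_rot: [3.118, 0.381, 0.0]
contact_force: [0.7, -1.0, -0.4]
opening: 0.0854
grip_force: 0.0
```

Request:
{"method": "carry_out", "body": {"rows": [[0, 0, 0, 0, 0, 0, -1], [0, 0, 0, 0, 0, 0, -1], [0, 0, 0, 0, 0, 0, -1]]}}

```text
t: 1.45
tool_pos: [0.4919, -0.1769, 0.2021]
tool_rot: [3.118, 0.38, -0.001]
contact_force: [1.4, -0.3, 0.2]
opening: 0.0854
grip_force: 0.0
```

Run:
```python
from h import *
d=grab('wrist'); pickle.dump(d,open('w1.pkl','wb')); cv2.imwrite('pics/w1.png',d['img'])
plan((.5,-.16,.2),14)
for X in [(.485,-.171,.043),(.601,-.141,.04)]: print(proj(d,X).round(1))
```

```text
now [ 0.4918 -0.1773  0.2023] yaw 13.84 q6 0.84 | turn [ 0.      0.0001 -0.0009] shift [ 0.0404 -0.0493  0.0076] F [ 0.8 -0.5 -0.4] M [-0.03  0.01  0.03] open 0.0851 t 1.5
[252.6 180.1]
[250.  39.]
```

View pics/w1.png

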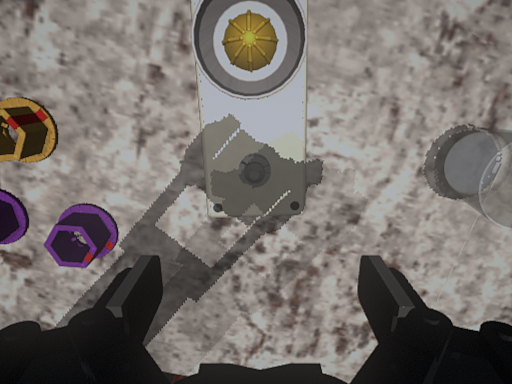

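The wrist view shows the stud at about (254,170), in the arm's shadow, the bowl at (250,41), the nut at (22,130), and the glass at right at (475,165).

Run:
```python
from h import *
d=pickle.load(open('w1.pkl','rb')); g=cv2.cvtColor(d['img'],cv2.COLOR_BGR2GRAY)
for thr in (55,65,75,85,95):
    m=np.zeros_like(g); m[145:200,225:285]=(g[145:200,225:285]<thr)*255
    print(thr,[b for b in blobs(m,30)])
# yellow reamer
b=max(blobs(mask(d,(18,120,60),(34,255,255))[:100,180:320].copy(),50),key=lambda b:b[0][4]);print('reamer',b)
gb=cv2.medianBlur(g,3)
print('circ',cv2.HoughCircles(gb[:130,180:320],cv2.HOUGH_GRADIENT,1,50,param1=100,param2=15,minRadius=40,maxRadius=65))
c=cv2.resize(d['img'][140:215,205:305],None,fx=6,fy=6,interpolation=cv2.INTER_CUBIC);c=cv2.convertScaleAbs(c,alpha=1.6)
cv2.imwrite('pics/w1c.png',c)
T=pickle.load(open('top.pkl','rb'))
```

```text
55 []
65 [([241, 161, 29, 23, 216], [254.1, 172.8])]
75 [([239, 154, 32, 34, 717], [255.6, 171.2])]
85 [([238, 153, 33, 36, 811], [255.3, 170.9])]
95 [([225, 145, 60, 55, 2508], [256.9, 177.3])]
reamer ([42, 10, 56, 61, 2376], [69.9, 41.0])
circ [[[63.5 37.5 56.7]]]
```

View pics/w1c.png

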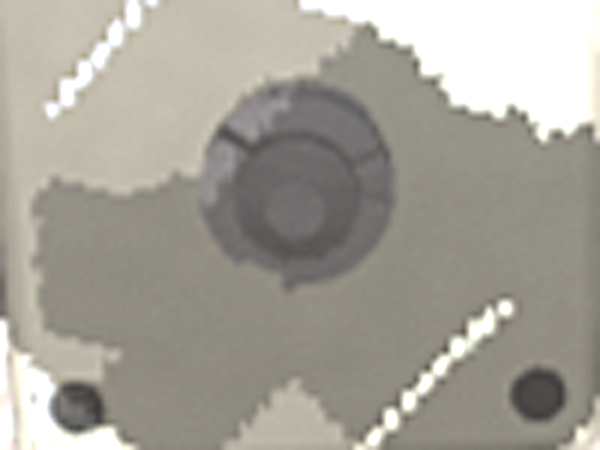

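Run:
```python
from h import *
d=pickle.load(open('w1.pkl','rb'));T=pickle.load(open('top.pkl','rb'));S=pickle.load(open('side.pkl','rb'))
print('tip',plane(d,254.0,174.4,.043),'pilot',plane(d,254.7,172.3,.036),'crown',plane(d,254.3,170.3,.030))
a,b=plane(d,217.8,207.5,.012),plane(d,294.7,205.7,.012);v=a-b;print('holes',a,b,np.linalg.norm(v),'yaw',np.degrees(np.arctan2(v[1],v[0]))-90)
r=plane(d,249.9,41,.045);print('reamer',r)
for nm,d2,x0,y0,x1,y1 in [('top',T,272,195,288,211),('side',S,264,178,282,197)]:
    g=cv2.cvtColor(d2['img'],cv2.COLOR_BGR2GRAY);m=np.zeros_like(g)
    for thr in(90,110,130):
        m[y0:y1,x0:x1]=(g[y0:y1,x0:x1]<thr)*255;print(nm,thr,blobs(m,10))
    for X in [plane(d,254,174.4,.043),plane(d,254.3,170.3,.03)]: print(proj(d2,X).round(1))
# nut in wrist
m=mask(d,(12,90,60),(30,255,255));m[:,80:]=0;print(blobs(m,50));m=mask(d,(0,150,90),(8,255,255));m[:,80:]=0;print(blobs(m,5))
```

```text
tip [ 0.49063211 -0.1710125   0.043     ] pilot [ 0.49092442 -0.17149385  0.036     ] crown [ 0.49120748 -0.17094021  0.03      ]
holes [ 0.43872162 -0.14412462  0.012     ] [ 0.45988344 -0.22148705  0.012     ] 0.08020453808390957 yaw 15.29852074618583
reamer [ 0.59899098 -0.14150787  0.045     ]
top 90 []
top 110 []
top 130 []
[279.9 200.9]
[279.6 201.2]
side 90 [([270, 187, 7, 4, 21], [272.7, 189.0])]
side 110 [([269, 184, 9, 8, 46], [272.8, 187.3])]
side 130 [([269, 183, 9, 9, 67], [272.9, 186.9])]
[271.7 179.1]
[271.6 182.8]
[([0, 97, 56, 66, 1321], [27.3, 130.7])]
[([35, 109, 12, 12, 76], [40.7, 114.9]), ([6, 117, 13, 13, 80], [11.8, 122.8])]
```

Request:
{"method": "carry_out", "body": {"rows": [[0, 0, 0, 0.01, -0.32, 0.05, -1], [0, 0, 0, 0.01, -0.32, 0.05, -1], [0, 0, 0, 0.01, -0.32, 0.05, -1], [0, 0, 0, 0.01, -0.32, 0.05, -1], [0, 0, 0, 0.01, -0.32, 0.05, -1]]}}

```text
t: 2.0
tool_pos: [0.4723, -0.0839, 0.1879]
tool_rot: [3.118, 0.378, 0.001]
contact_force: [-0.6, 0.1, 0.8]
opening: 0.0853
grip_force: 0.0
```

Run:
```python
from h import *
d=grab('wrist'); pickle.dump(d,open('w2.pkl','wb'))
w=pickle.load(open('w1.pkl','rb'))
plan((.44,.05,.16),0)
for X in [(.491,-.171,.043),(.491,-.171,.03),(.465,.057,.04)]: print(proj(d,X).round(1))
u,v=proj(d,(.491,-.171,.036)).astype(int)
a=cv2.resize(d['img'][v-38:v+38,u-50:u+50],(400,304),interpolation=cv2.INTER_CUBIC)
u2,v2=proj(d,(.465,.057,.02)).astype(int)
print((u-50,v-38),(u2-50,v2-38))
b=cv2.resize(d['img'][v2-38:v2+38,u2-50:u2+50],(400,304),interpolation=cv2.INTER_CUBIC)
cv2.imwrite('pics/w2c.png',cv2.convertScaleAbs(np.hstack([a,b]),alpha=1.4))
m=mask(d,(12,90,60),(30,255,255));print([x for x in blobs(m,200)])
```

```text
now [ 0.4724 -0.0839  0.1879] yaw 13.81 q6 1.0 | turn [ 0.0002 -0.0003  0.0767] shift [ 0.0016 -0.4593  0.0927] F [-0.2  0.2  0.6] M [-0.02 -0.08 -0.01] open 0.0855 t 2.05
[361.7 181.8]
[357.6 177.9]
[ 99.8 148.5]
(np.int64(309), np.int64(141)) (np.int64(59), np.int64(106))
[([334, 11, 59, 64, 2651], [361.5, 43.4]), ([67, 102, 80, 68, 2336], [109.1, 136.2])]
```

View pics/w2c.png

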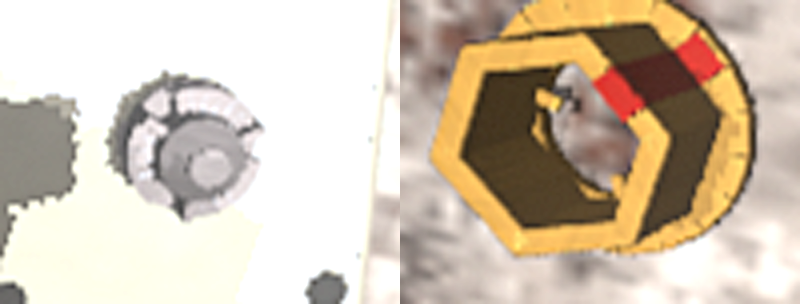

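The left crop shows the stud with its flat tip at pixel (361.8,183.2). The right crop shows the nut, with hexagon top vertices around (96,142) and the red flat at its upper right.

Run:
```python
from h import *
d=pickle.load(open('w2.pkl','rb'));w=pickle.load(open('w1.pkl','rb'));T=pickle.load(open('top.pkl','rb'))
print('tip tri',tri([(w,254,174.4),(d,361.8,183.2)]).round(4), plane(d,361.8,183.2,.043).round(4))
V=np.array([(62,45),(183,33),(268,130),(225,243),(118,253),(32,155)])/4+[59,106]
P=np.array([plane(d,u,v,.04) for u,v in V]);c=P.mean(0);print('nut c',c.round(4),'R',np.linalg.norm(P-c,axis=1).round(4),'(46/sqrt3=.0266)')
m=(P[1]+P[2])/2-c;print('mark yaw flat',np.degrees(np.arctan2(m[1],m[0])), [round(np.degrees(np.arctan2(*(p-c)[1::-1]))%60,1) for p in P])
# red mark on flange outer
rm=plane(d,(699-400)/4+59,57/4+106,.006)-c;print('mark',rm.round(4),np.degrees(np.arctan2(rm[1],rm[0])))
print('nut height via top', tri([(d,*V.mean(0)),(T,201,209)]).round(4))
plan((c[0]-.02,c[1],.15),0)
```

```text
tip tri [ 0.4905 -0.171   0.0441] [ 0.4898 -0.1715  0.043 ]
nut c [0.4697 0.0606 0.04  ] R [0.0258 0.0258 0.0262 0.0255 0.0259 0.0254] (46/sqrt3=.0266)
mark yaw flat -40.311905112114495 [np.float64(49.3), np.float64(49.2), np.float64(50.7), np.float64(46.1), np.float64(50.7), np.float64(48.7)]
mark [ 0.0198 -0.0178 -0.034 ] -41.96777546915844
nut height via top [0.4662 0.0587 0.0361]
now [ 0.4724 -0.0839  0.1879] yaw 13.81 q6 1.0 | turn [ 0.0002 -0.0003  0.0767] shift [ 0.0415 -0.4859  0.126 ] F [-0.2  0.2  0.6] M [-0.02 -0.08 -0.01] open 0.0855 t 2.05
```

Request:
{"method": "carry_out", "body": {"rows": [[0, 0, 0.045, 0.04, -0.24, 0.06, -1], [0, 0, 0.09, 0.09, -0.48, 0.12, -1], [0, 0, 0.137, 0.09, -0.48, 0.12, -1], [0, 0, 0.137, 0.09, -0.48, 0.12, -1], [0, 0, 0.137, 0.09, -0.48, 0.12, -1]]}}

```text
t: 2.55
tool_pos: [0.4634, 0.0646, 0.1507]
tool_rot: [-3.128, 0.291, 0.002]
contact_force: [-0.0, 0.1, -0.3]
opening: 0.0853
grip_force: 0.0
```

Run:
```python
from h import *
d=grab('wrist'); pickle.dump(d,open('w3.pkl','wb'))
plan((.4685,.06,.05),-10.9)
u,v=proj(d,(.4685,.06,.02)).astype(int)
x0,y0=max(u-75,0),max(v-56,0);print(x0,y0)
c=d['img'][y0:y0+112,x0:x0+150];cv2.imwrite('pics/w3c.png',cv2.resize(c,(600,448),interpolation=cv2.INTER_CUBIC))
```

```text
now [0.4639 0.0636 0.1513] yaw -10.66 q6 1.73 | turn [0.0002 0.0001 0.0014] shift [0.0175 0.0087 0.3375] F [-0.4  0.1  0.1] M [0.02 0.02 0.01] open 0.0853 t 2.6
190 119
```

View pics/w3c.png

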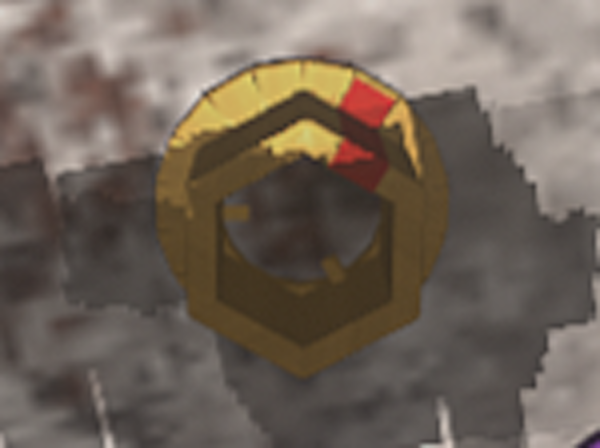

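The crop shows the nut's hexagon with vertical side flats, centred at pixel (266,180.9). Its flats are square to the closing line, and the red flat is at the upper right.

Run:
```python
from h import *
d=pickle.load(open('w3.pkl','rb'));w=pickle.load(open('w2.pkl','rb'))
V=np.array([(188,182),(420,182),(420,312),(188,315)])/4+[190,119]
P=np.array([plane(d,u,v,.04) for u,v in V]);c=P.mean(0);print(c.round(4),np.linalg.norm(P-c,axis=1).round(4))
e=P[0]-P[3];f=P[1]-P[2];print([np.degrees(np.arctan2(k[1],k[0])).round(2) for k in (e,f)])
print('tri',tri([(d,266,180.9),(w,96,141.8)]).round(4))
plan((c[0],c[1],.05),-10.9)
```

```text
[0.4698 0.06   0.04  ] [0.0258 0.0257 0.0263 0.0265]
[np.float64(-11.86), np.float64(-8.86)]
tri [0.4705 0.0599 0.0418]
now [0.4639 0.0636 0.1513] yaw -10.66 q6 1.73 | turn [0.0002 0.0001 0.0014] shift [0.0216 0.0078 0.3375] F [-0.4  0.1  0.1] M [0.02 0.02 0.01] open 0.0853 t 2.6
```

Request:
{"method": "carry_out", "body": {"rows": [[0, 0, 0, 0.022, 0.008, 0.15, -1], [0, 0, 0, 0.022, 0.008, 0.3, -1], [0, 0, 0, 0.022, 0.008, 0.4, -1], [0, 0, 0, 0.022, 0.008, 0.465, -1], [0, 0, 0, 0.022, 0.008, 0.465, -1]]}}

```text
t: 3.1
tool_pos: [0.4676, 0.0586, 0.0091]
tool_rot: [3.127, -0.297, -0.01]
contact_force: [-0.1, -0.3, -0.2]
opening: 0.0855
grip_force: 0.0
```

Request:
{"method": "carry_out", "body": {"rows": [[0, 0, 0, 0, 0, 0, -1], [0, 0, 0, 0, 0, 0, -1]]}}

```text
t: 3.3
tool_pos: [0.4716, 0.0595, 0.0139]
tool_rot: [-3.128, 0.295, -0.006]
contact_force: [0.2, 0.4, 0.9]
opening: 0.0859
grip_force: 0.0
```

```bash
python3 -c "
from h import *
plan((.470,.06,.011),-10.9)"
```

```text
now [0.4716 0.0595 0.0139] yaw -10.78 q6 1.73 | turn [-0.0001 -0.0012  0.0007] shift [-0.0056 -0.0006  0.0096] F [0.2 0.4 0.9] M [-0.01 -0.01 -0.01] open 0.0859 t 3.3
```

Request:
{"method": "carry_out", "body": {"rows": [[0, 0, 0, 0, 0, 0.005, 1], [0, 0, 0, 0, 0, 0.005, 1], [0, 0, 0, 0, 0, 0.005, 1], [0, 0, 0, 0, 0, 0.005, 1], [0, 0, 0, 0, 0, 0.005, 1]], "force": 40}}

```text
t: 3.8
tool_pos: [0.4704, 0.0602, 0.0112]
tool_rot: [3.128, -0.293, 0.002]
contact_force: [-1.2, -1.5, 5.4]
opening: 0.0451
grip_force: 43.0
```

Request:
{"method": "carry_out", "body": {"rows": [[0, 0, 0, 0, 0, 0, 1], [0, 0, 0, 0, 0, 0, 1], [0, 0, 0, 0, 0, 0, 1], [0, 0, 0, 0, 0, 0, 1]]}}

```text
t: 4.2
tool_pos: [0.4704, 0.0603, 0.0112]
tool_rot: [3.128, -0.293, 0.002]
contact_force: [-0.9, -1.1, 6.4]
opening: 0.0456
grip_force: 43.0
```

```bash
python3 -c "
from h import *
plan((.4705,.06,.111),-10.9)
plan((.490,-.171,.111),45.3)"
```

```text
now [0.4704 0.0603 0.0112] yaw -10.7 q6 1.73 | turn [ 0.     -0.0004  0.0011] shift [ 0.001   0.0008 -0.3325] F [-0.9 -1.1  6.4] M [-0.16  0.15  0.06] open 0.0456 t 4.2
now [0.4704 0.0603 0.0112] yaw -10.7 q6 1.73 | turn [ 2.000e-04 -4.000e-04 -3.111e-01] shift [ 0.2078  0.7453 -0.3322] F [-0.9 -1.1  6.4] M [-0.16  0.15  0.06] open 0.0456 t 4.2
```

Request:
{"method": "carry_out", "body": {"rows": [[0, 0, 0, 0, 0, -0.12, 1], [0, 0, 0, 0, 0, -0.25, 1], [0, 0, -0.045, 0.03, 0.12, -0.33, 1], [0, 0, -0.09, 0.06, 0.24, -0.33, 1], [0, 0, -0.135, 0.1, 0.36, -0.33, 1]]}}

```text
t: 4.7
tool_pos: [0.4789, -0.0522, 0.1098]
tool_rot: [3.118, 0.383, 0.002]
contact_force: [0.1, -0.0, -3.0]
opening: 0.0454
grip_force: 42.5
```

```bash
python3 -c "
from h import *
plan((.490,-.171,.100),45.3)"
```

```text
now [ 0.4789 -0.0522  0.1098] yaw 13.99 q6 1.06 | turn [ 0.0002 -0.0003 -0.174 ] shift [-0.06    0.3933  0.0327] F [ 0.1 -0.  -3. ] M [-0.03 -0.02 -0.01] open 0.0454 t 4.7
```

Request:
{"method": "carry_out", "body": {"rows": [[0, 0, -0.044, -0.015, 0.1, 0.03, 1], [0, 0, -0.088, -0.03, 0.2, 0.03, 1], [0, 0, -0.132, -0.045, 0.3, 0.03, 1], [0, 0, -0.174, -0.06, 0.38, 0.03, 1], [0, 0, -0.174, -0.06, 0.393, 0.03, 1]]}}

```text
t: 5.2
tool_pos: [0.4886, -0.172, 0.0994]
tool_rot: [-2.904, -1.197, 0.002]
contact_force: [-0.1, 2.0, -1.7]
opening: 0.0452
grip_force: 42.4
```

Request:
{"method": "carry_out", "body": {"rows": [[0, 0, 0, 0, 0, 0, 1], [0, 0, 0, 0, 0, 0, 1], [0, 0, 0, 0, 0, 0, 1]]}}

```text
t: 5.5
tool_pos: [0.4889, -0.169, 0.0999]
tool_rot: [-2.902, -1.2, 0.001]
contact_force: [0.3, 1.4, -2.4]
opening: 0.0454
grip_force: 42.4
```

Run:
```python
from h import *
d=grab('wrist'); pickle.dump(d,open('w4.pkl','wb'));cv2.imwrite('pics/w4.png',d['img'])
plan((.490,-.171,.070),45.3)
print(proj(d,(.490,-.171,.043)),proj(d,(.490,-.171,.012)))
```

```text
now [ 0.489  -0.1691  0.1001] yaw 44.95 q6 0.31 | turn [-0.0002 -0.     -0.002 ] shift [-0.0021  0.0068  0.1002] F [-0.5 -1.7 -1.7] M [ 0.03 -0.04  0.03] open 0.045 t 5.55
[262.45617314 217.37279097] [262.17388001 201.106713  ]
```

View pics/w4.png

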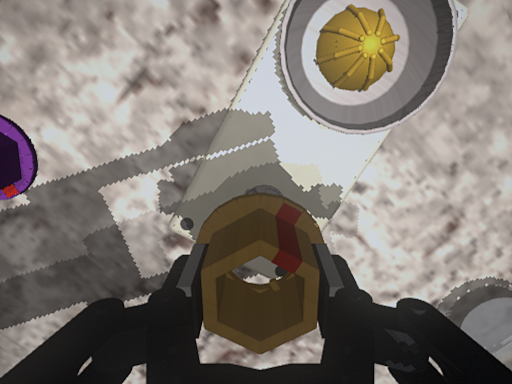

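The view shows the gripped nut at (262,275) over the stud, with the red stripe at upper right (285,235) pointing to the bowl. It's aligned.

Request:
{"method": "carry_out", "body": {"rows": [[0, 0, -0.002, -0.001, 0.007, 0.05, 1], [0, 0, -0.002, -0.001, 0.007, 0.1, 1], [0, 0, -0.002, -0.001, 0.007, 0.14, 1], [0, 0, -0.002, -0.001, 0.007, 0.167, 1], [0, 0, -0.002, -0.001, 0.007, 0.167, 1]]}}

```text
t: 6.05
tool_pos: [0.489, -0.1711, 0.0478]
tool_rot: [-2.897, -1.207, 0.004]
contact_force: [-0.7, 0.0, -2.3]
opening: 0.0451
grip_force: 42.5
```

Request:
{"method": "carry_out", "body": {"rows": [[0, 0, 0, 0, 0, 0, 1], [0, 0, 0, 0, 0, 0, 1], [0, 0, 0, 0, 0, 0, 1]]}}

```text
t: 6.35
tool_pos: [0.4911, -0.1723, 0.0511]
tool_rot: [2.899, 1.208, 0.002]
contact_force: [0.2, -0.1, -2.1]
opening: 0.045
grip_force: 42.5
```

```bash
python3 -c "
from h import *
plan((.4903,-.171,.040),45.3)"
```

```text
now [ 0.4911 -0.1723  0.0511] yaw 45.25 q6 0.3 | turn [ 0.0005 -0.0002 -0.0003] shift [ 0.0012 -0.0049  0.0369] F [ 0.2 -0.1 -2.1] M [-0.06  0.01 -0.02] open 0.045 t 6.35
```

Request:
{"method": "carry_out", "body": {"rows": [[0, 0, 0, 0, -0.002, 0.01, 1], [0, 0, 0, 0, -0.002, 0.02, 1], [0, 0, 0, 0, -0.002, 0.03, 1], [0, 0, 0, 0, -0.002, 0.037, 1], [0, 0, 0, 0, -0.002, 0.037, 1]]}}

```text
t: 6.85
tool_pos: [0.4896, -0.1713, 0.0385]
tool_rot: [-2.899, -1.209, 0.001]
contact_force: [0.8, 0.0, -2.1]
opening: 0.0453
grip_force: 42.5
```

```bash
python3 -c "
from h import *
plan((.4903,-.171,.033),45.3)"
```

```text
now [ 0.4896 -0.1713  0.0385] yaw 45.26 q6 0.3 | turn [-0.0003  0.0001 -0.0002] shift [0.0022 0.001  0.0184] F [ 0.8  0.  -2.1] M [-0.   -0.02 -0.01] open 0.0453 t 6.85
```

No contact yet, so the stud is inside the bore. I'll go down in small steps.

Request:
{"method": "carry_out", "body": {"rows": [[0, 0, 0, 0, 0, 0.004, 1], [0, 0, 0, 0, 0, 0.008, 1], [0, 0, 0, 0, 0, 0.012, 1], [0, 0, 0, 0, 0, 0.016, 1], [0, 0, 0, 0, 0, 0.016, 1]]}}

```text
t: 7.35
tool_pos: [0.4899, -0.1714, 0.0341]
tool_rot: [-2.899, -1.209, 0.0]
contact_force: [-0.7, 0.1, -1.9]
opening: 0.0453
grip_force: 42.5
```

Request:
{"method": "carry_out", "body": {"rows": [[0, 0, 0, 0, 0, 0, 1], [0, 0, 0, 0, 0, 0, 1]]}}

```text
t: 7.55
tool_pos: [0.4901, -0.1715, 0.0344]
tool_rot: [2.9, 1.209, 0.0]
contact_force: [0.6, 0.9, -1.7]
opening: 0.0455
grip_force: 42.5
```

Request:
{"method": "carry_out", "body": {"rows": [[0, 0, 0, 0, 0, 0.002, 1], [0, 0, 0, 0, 0, 0.004, 1], [0, 0, 0, 0, 0, 0.005, 1], [0, 0, 0, 0, 0, 0.006, 1]]}}

```text
t: 7.95
tool_pos: [0.4903, -0.1716, 0.0331]
tool_rot: [2.9, 1.209, 0.0]
contact_force: [-2.1, 1.0, 3.1]
opening: 0.0455
grip_force: 43.0
```

```bash
python3 -c "
from h import *
plan((.4903,-.171,.033),45.3)"
```

```text
now [ 0.4903 -0.1716  0.0331] yaw 45.26 q6 0.3 | turn [ 0.0001 -0.     -0.0002] shift [ 0.0015 -0.0013  0.0004] F [-2.1  1.   3.1] M [0.18 0.34 0.01] open 0.0455 t 7.95
```

Request:
{"method": "carry_out", "body": {"rows": [[0, 0, -0.011, 0, 0, 0.003, 1], [0, 0, -0.022, 0, 0, 0.003, 1], [0, 0, -0.033, 0, 0, 0.003, 1], [0, 0, -0.044, 0, 0, 0.003, 1], [0, 0, -0.055, 0, 0, 0.003, 1]]}}

```text
t: 8.45
tool_pos: [0.4911, -0.171, 0.0331]
tool_rot: [-2.784, -1.455, -0.004]
contact_force: [-1.2, 4.6, 6.2]
opening: 0.0449
grip_force: 43.6
```

```bash
python3 -c "
from h import *
plan((.4903,-.171,.033),55.3)"
```

```text
now [ 0.4911 -0.171   0.0331] yaw 55.2 q6 0.13 | turn [ 0.0002 -0.0008 -0.0006] shift [-0.0017 -0.0022  0.0002] F [-1.2  4.6  6.2] M [ 0.94  0.11 -0.11] open 0.0449 t 8.45
```

Request:
{"method": "carry_out", "body": {"rows": [[0, 0, -0.011, 0, 0, 0.001, 1], [0, 0, -0.022, 0, 0, 0.001, 1], [0, 0, -0.033, 0, 0, 0.001, 1], [0, 0, -0.044, 0, 0, 0.001, 1], [0, 0, -0.055, 0, 0, 0.001, 1]]}}

```text
t: 8.95
tool_pos: [0.491, -0.1704, 0.0329]
tool_rot: [-2.647, -1.689, -0.004]
contact_force: [-0.8, 7.1, 7.8]
opening: 0.0452
grip_force: 43.7
```

```bash
python3 -c "
from h import *
plan((.4903,-.171,.033),65.3)"
```

```text
now [ 0.491  -0.1704  0.0329] yaw 65.09 q6 -0.05 | turn [ 0.     -0.001  -0.0012] shift [-0.0029 -0.0014 -0.0002] F [-0.8  7.1  7.8] M [ 1.33  0.28 -0.11] open 0.0452 t 8.95
```

Request:
{"method": "carry_out", "body": {"rows": [[0, 0, -0.011, 0.002, -0.001, 0.001, 1], [0, 0, -0.022, 0.002, -0.001, 0.001, 1], [0, 0, -0.033, 0.002, -0.001, 0.001, 1], [0, 0, -0.044, 0.002, -0.001, 0.001, 1], [0, 0, -0.055, 0.002, -0.001, 0.001, 1]]}}

```text
t: 9.45
tool_pos: [0.491, -0.1697, 0.0327]
tool_rot: [-2.491, -1.912, -0.004]
contact_force: [-1.8, 5.9, 7.5]
opening: 0.0454
grip_force: 43.8
```

```bash
python3 -c "
from h import *
plan((.4903,-.171,.033),75.3)"
```

```text
now [ 0.491  -0.1697  0.0327] yaw 75.0 q6 -0.22 | turn [ 0.0002 -0.001  -0.0017] shift [-0.0047 -0.0012 -0.001 ] F [-1.8  5.9  7.5] M [ 1.05  0.39 -0.12] open 0.0454 t 9.45
```

Request:
{"method": "carry_out", "body": {"rows": [[0, 0, -0.011, 0.002, -0.001, 0.001, 1], [0, 0, -0.022, 0.002, -0.001, 0.001, 1], [0, 0, -0.033, 0.002, -0.001, 0.001, 1], [0, 0, -0.044, 0.002, -0.001, 0.001, 1], [0, 0, -0.055, 0.002, -0.001, 0.001, 1]]}}

```text
t: 9.95
tool_pos: [0.4895, -0.1699, 0.0304]
tool_rot: [-2.317, -2.12, 0.0]
contact_force: [-0.8, -0.0, -0.9]
opening: 0.0457
grip_force: 42.6
```

```bash
python3 -c "
from h import *
plan((.4903,-.171,.033),85.3)"
```

```text
now [ 0.4895 -0.1699  0.0304] yaw 84.93 q6 -0.39 | turn [-0.0002 -0.0002 -0.002 ] shift [-0.0035  0.0028 -0.0088] F [-0.8 -0.  -0.9] M [ 0.13  0.19 -0.13] open 0.0457 t 9.95
```

Request:
{"method": "carry_out", "body": {"rows": [[0, 0, 0, 0, 0, 0.003, 1], [0, 0, 0, 0, 0, 0.006, 1], [0, 0, 0, 0, 0, 0.008, 1], [0, 0, 0, 0, 0, 0.01, 1], [0, 0, 0, 0, 0, 0.01, 1]]}}

```text
t: 10.45
tool_pos: [0.4897, -0.17, 0.0278]
tool_rot: [-2.318, -2.119, 0.0]
contact_force: [-2.5, 2.3, 2.2]
opening: 0.0448
grip_force: 43.0
```

```bash
python3 -c "
from h import *
plan((.4903,-.171,.0275),85.3)"
```

```text
now [ 0.4897 -0.17    0.0278] yaw 84.85 q6 -0.39 | turn [-0.0003 -0.0001 -0.0025] shift [-0.0031  0.0024  0.0008] F [-2.5  2.3  2.2] M [ 0.31  0.58 -0.04] open 0.0448 t 10.45
```

Request:
{"method": "carry_out", "body": {"rows": [[0, 0, 0.017, 0, 0, 0.0005, 1], [0, 0, 0.033, 0, 0, 0.001, 1], [0, 0, 0.05, 0, 0, 0.0016, 1], [0, 0, 0.067, 0, 0, 0.0022, 1], [0, 0, 0.083, 0, 0, 0.0027, 1]]}}

```text
t: 10.95
tool_pos: [0.4904, -0.1707, 0.0271]
tool_rot: [2.575, 1.796, 0.001]
contact_force: [-0.8, -0.2, -1.5]
opening: 0.045
grip_force: 42.7
```

```bash
python3 -c "
from h import *
plan((.4903,-.171,.0275),70)"
```

```text
now [ 0.4904 -0.1707  0.0271] yaw 69.8 q6 -0.13 | turn [ 0.0006  0.0002 -0.0011] shift [-0.0009  0.0001 -0.0015] F [-0.8 -0.2 -1.5] M [-0.04  0.1   0.  ] open 0.045 t 10.95
```

Free and smooth: 15° gave 0.7 mm down. Continuing.

Request:
{"method": "carry_out", "body": {"rows": [[0, 0, 0.017, 0, 0, 0.0006, 1], [0, 0, 0.034, 0, 0, 0.0013, 1], [0, 0, 0.05, 0, 0, 0.0019, 1], [0, 0, 0.067, 0, 0, 0.0025, 1], [0, 0, 0.083, 0, 0, 0.003, 1]]}}

```text
t: 11.45
tool_pos: [0.4906, -0.1707, 0.0262]
tool_rot: [2.787, 1.446, 0.002]
contact_force: [0.1, -0.0, -1.7]
opening: 0.0451
grip_force: 42.7
```

```bash
python3 -c "
from h import *
plan((.4903,-.171,.0275),55)"
```

```text
now [ 0.4906 -0.1707  0.0262] yaw 54.85 q6 0.14 | turn [ 0.0007 -0.     -0.0008] shift [-0.0013 -0.0001 -0.0044] F [ 0.1 -0.  -1.7] M [-0.01 -0.09 -0.05] open 0.0451 t 11.45
```

Request:
{"method": "carry_out", "body": {"rows": [[0, 0, 0.017, 0, 0, 0.0006, 1], [0, 0, 0.034, 0, 0, 0.0012, 1], [0, 0, 0.05, 0, 0, 0.0018, 1], [0, 0, 0.067, 0, 0, 0.0024, 1], [0, 0, 0.083, 0, 0, 0.0028, 1]]}}

```text
t: 11.95
tool_pos: [0.4905, -0.1707, 0.0253]
tool_rot: [2.951, 1.072, 0.002]
contact_force: [1.0, -0.4, -0.9]
opening: 0.0455
grip_force: 42.7
```

```bash
python3 -c "
from h import *
plan((.4903,-.171,.0275),40)"
```

```text
now [ 0.4905 -0.1707  0.0253] yaw 39.92 q6 0.4 | turn [ 0.0007 -0.0002 -0.0005] shift [-0.0012  0.0005 -0.0074] F [ 1.  -0.4 -0.9] M [-0.03  0.06 -0.02] open 0.0455 t 11.95
```

Request:
{"method": "carry_out", "body": {"rows": [[0, 0, 0.017, 0, 0, 0.0006, 1], [0, 0, 0.034, 0, 0, 0.0012, 1], [0, 0, 0.05, 0, 0, 0.0018, 1], [0, 0, 0.067, 0, 0, 0.0024, 1], [0, 0, 0.083, 0, 0, 0.0028, 1]]}}

```text
t: 12.45
tool_pos: [0.4905, -0.1706, 0.0245]
tool_rot: [3.066, 0.679, 0.002]
contact_force: [-0.2, 0.2, -1.8]
opening: 0.0452
grip_force: 42.7
```

```bash
python3 -c "
from h import *
plan((.4903,-.171,.0275),25)"
```

```text
now [ 0.4905 -0.1706  0.0245] yaw 24.97 q6 0.66 | turn [ 0.0006 -0.0004 -0.0001] shift [-0.0012  0.0009 -0.0101] F [-0.2  0.2 -1.8] M [ 0.01 -0.08  0.01] open 0.0452 t 12.45
```

Request:
{"method": "carry_out", "body": {"rows": [[0, 0, 0.017, 0, 0, 0.0006, 1], [0, 0, 0.033, 0, 0, 0.0012, 1], [0, 0, 0.044, 0, 0, 0.0018, 1], [0, 0, 0.055, 0, 0, 0.0021, 1], [0, 0, 0.055, 0, 0, 0.0021, 1]]}}

```text
t: 12.95
tool_pos: [0.4906, -0.1706, 0.024]
tool_rot: [3.113, 0.415, 0.003]
contact_force: [0.4, 0.1, -0.8]
opening: 0.0454
grip_force: 42.7
```

```bash
python3 -c "
from h import *
plan((.4903,-.171,.0275),15)"
```

```text
now [ 0.4906 -0.1706  0.024 ] yaw 15.2 q6 0.83 | turn [ 0.0005 -0.0005  0.0011] shift [-0.0013  0.0009 -0.0117] F [ 0.4  0.1 -0.8] M [-0.03 -0.06  0.01] open 0.0454 t 12.95
```

Request:
{"method": "carry_out", "body": {"rows": [[0, 0, 0.011, 0, 0, 0.0006, 1], [0, 0, 0.022, 0, 0, 0.0012, 1], [0, 0, 0.033, 0, 0, 0.0018, 1], [0, 0, 0.044, 0, 0, 0.0022, 1], [0, 0, 0.055, 0, 0, 0.0026, 1]]}}

```text
t: 13.45
tool_pos: [0.4908, -0.1706, 0.0235]
tool_rot: [3.137, 0.144, 0.003]
contact_force: [0.6, 0.9, -1.0]
opening: 0.0457
grip_force: 42.7
```

```bash
python3 -c "
from h import *
plan((.4903,-.171,.0275),5)"
```

```text
now [ 0.4908 -0.1706  0.0235] yaw 5.27 q6 1.0 | turn [ 0.0004 -0.0007  0.0015] shift [-0.0017  0.0013 -0.0133] F [ 0.6  0.9 -1. ] M [ 0.03 -0.09  0.05] open 0.0457 t 13.45
```

Request:
{"method": "carry_out", "body": {"rows": [[0, 0, 0.011, 0, 0, 0.0008, 1], [0, 0, 0.022, 0, 0, 0.0016, 1], [0, 0, 0.033, 0, 0, 0.0024, 1], [0, 0, 0.04, 0, 0, 0.003, 1], [0, 0, 0.04, 0, 0, 0.003, 1]]}}

```text
t: 13.95
tool_pos: [0.4908, -0.1708, 0.0232]
tool_rot: [3.14, -0.052, 0.003]
contact_force: [-1.8, -1.0, 5.0]
opening: 0.0452
grip_force: 43.4
```

```bash
python3 -c "
from h import *
plan((.4903,-.171,.0275),-2)"
```

```text
now [ 0.4908 -0.1708  0.0232] yaw -1.88 q6 1.13 | turn [ 0.0003 -0.0005  0.0006] shift [-0.0015  0.0008 -0.0142] F [-1.8 -1.   5. ] M [0.19 0.32 0.01] open 0.0452 t 13.95
```

The nut is home: the TCP is at 23.2 mm, 11.2 mm above the nut's underside on the 12 mm plate. There is light upward contact and no torque. Releasing and raising.

Request:
{"method": "carry_out", "body": {"rows": [[0, 0, 0, 0, 0, -0.002, -1], [0, 0, 0, 0, 0, -0.002, -1], [0, 0, 0, 0, 0, -0.002, -1], [0, 0, 0, 0, 0, -0.002, -1], [0, 0, 0, 0, 0, -0.002, -1]]}}

```text
t: 14.45
tool_pos: [0.4898, -0.1701, 0.0225]
tool_rot: [-3.141, 0.052, 0.0]
contact_force: [-0.5, -0.0, -0.1]
opening: 0.0855
grip_force: 0.0
```

Request:
{"method": "carry_out", "body": {"rows": [[0, 0, 0, 0, 0, 0, -1], [0, 0, 0, 0, 0, -0.05, -1], [0, 0, 0, 0, 0, -0.15, -1], [0, 0, 0, 0, 0, -0.3, -1], [0, 0, 0, 0, 0, -0.4, -1]]}}

```text
t: 14.95
tool_pos: [0.4909, -0.1707, 0.1468]
tool_rot: [3.139, -0.052, 0.006]
contact_force: [0.8, -1.2, 1.0]
opening: 0.0854
grip_force: 0.0
```

Request:
{"method": "carry_out", "body": {"rows": [[0, 0, 0, 0, 0, 0, -1], [0, 0, 0, 0, 0, 0, -1], [0, 0, 0, 0, 0, 0, -1]]}}

```text
t: 15.25
tool_pos: [0.4891, -0.1698, 0.1417]
tool_rot: [-3.14, 0.052, 0.003]
contact_force: [-0.5, 0.6, -1.0]
opening: 0.0856
grip_force: 0.0
```

Run:
```python
from h import *
d=grab('wrist'); pickle.dump(d,open('w5.pkl','wb'))
plan((.4903,-.171,.15),-2)
u,v=proj(d,(.4905,-.171,.03)).astype(int);x0,y0=u-75,max(v-60,0);print(x0,y0,proj(d,(.4905,-.171,.052)),proj(d,(.4905,-.171,.018)))
cv2.imwrite('pics/w5c.png',cv2.resize(d['img'][y0:y0+120,x0:x0+150],(600,480),interpolation=cv2.INTER_CUBIC))
```

```text
now [ 0.4888 -0.1696  0.1411] yaw -1.9 q6 1.13 | turn [-0.0004  0.0009  0.0006] shift [ 0.0049  0.0044 -0.0298] F [-0.1 -0.2  0.2] M [-0.02  0.02 -0.01] open 0.0854 t 15.3
187 128 [263.1533413  197.09532025] [262.85423722 183.6603431 ]
```

View pics/w5c.png

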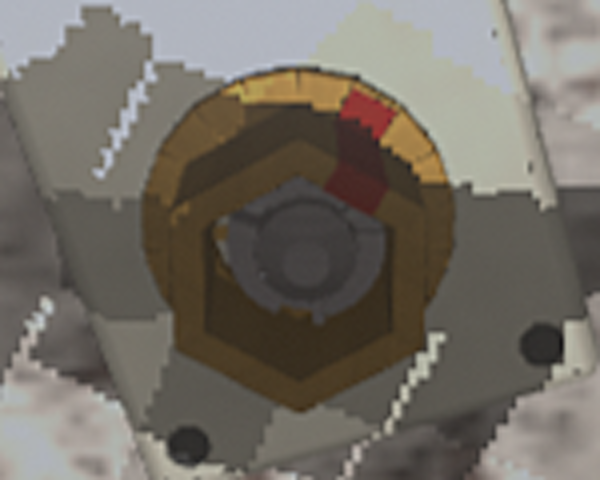

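The crop shows the nut flush and upright on the plate, with the stud tip centred in its bore (crop 305,262) and the gripper clear.

```bash
python3 -c "
from station import *
print(finish_job())"
```

```text
the job is handed in; nothing more can be done
None
```

The brass nut is threaded onto the stud and run down until its flange sits on the base plate (height read from the tool position, good to a few tenths of a millimetre). It is not tightened, the gripper is clear of it, and the job is handed in; no verdict came back.

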